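Turn the parts tray over

ROBOT

A 7-joint arm with a two-finger parallel gripper is mounted at the origin on a cart in front of the work surface, level with it; the furniture and walls round the work are solid. World frame = base frame: x ahead of the robot, y to its left, z up, the work surface at z = 0. Lengths are in m, angles in rad, forces in N, time in s.
With the tool pointing down it reaches from about 0.425 to 0.925 m from the base axis. Payload 6.8 kg.
Tool frame: the origin (TCP) lies on the front face of the gripper's body, between the roots of the fingers; the fingertips stand 73 mm ahead of it and the grasp point (between the pads) lies 54 mm ahead of it (env.nose_length is the distance from the TCP to the fingertips, in m); z points along the fingers, y is the direction in which the jaws open and shut (so a half turn about z gives the same grasp; the last joint's range is limited). The gripper opens to 85 mm and grips with 20 to 120 N. Pads are 22 mm wide; open, the fingers measure 114 mm over their backs; the gripper's body (76 mm by 85 mm) begins 54 mm behind the grasp point. The pads swing forward as they close: fully open they stand 13 mm farther back than shut.
Start: joints at [1.017, 0.477, 0.022, 1.555, -0.011, 1.109, -0.083], TCP at [0.291, -0.609, 0.304] pointing down, gripper open.
Joint ranges: [-2.96, 2.96], [-0.34, 2.1], [-1.41, 1.46], [0.24, 2.44], [-1.37, 4.51], [0.17, 1.92], [-2.96, 2.96]. Speed limits (rad/s): [2.39, 2.39, 3.14, 3.14, 3.14, 3.14, 3.14].

INTERFACE

Orientations are given as a unit quaternion [w, x, y, z].
In Python, from cell import env, kin, camera, calibration, job gives the robot as it stands. The module is installed in compiled form; this text tells all that it offers. Calls block until the motion is done:
- env.reach(position, orientation): joint-space move of the TCP to a pose.
- env.movel(position, velocity=0.15, rot=None, stop_force=None): straight line of the TCP; rot=None keeps the orientation; velocity is the mean speed in m/s. With stop_force (N) it stops when the force on the tool has changed by that much, and returns True; else False.
- env.goto_joints(angles): joint-space move.
- env.grip(opening, f_grip=None): finger opening in m; f_grip is the grip in N (None keeps the last); returns when the fingers have stopped.
- env.dwell(seconds).
- kin.inverse_kinematics(position, orientation): joint angles nearest the present ones, or None.
- env.get_state(): the state.
- camera(name): name is "scene" or "top"; returns (picture, depth): 400x640x3 uint8, blue, green, red; 400x640 float32, m along the optical axis (not along the pixel's ray), 0 where there is no reading.
- calibration(name): a dict with "fx", "fy", "cx", "cy" (pixels), "k1" (the pictures are not rectified: a ray, as slopes to the right and down, at radius r is drawn at 1 + k1 r^2 times it, then the intrinsics apply), "rvec" (rotation vector, rad) and "tvec" (3), from world to camera coordinates, as OpenCV has them. Camera axes: x right, y down, z forward; pixel columns grow to the right and rows downward; lengths in m; the calibration is good to about 2 mm. A picture is of the moment at which its call begins. calibration takes no time and is no camera call.
A pose or a line that the arm cannot do raises env.PlanningError and nothing moves.
- job.job_done(): hands the job in, once; it reports no verdict.
The state is a dict: "time": time; "qpos": joint angles; "joint_velocities": joint speeds; "joint_torque": joint torques, N m; "tcp_pos": TCP position; "orientation": TCP orientation; "force": force on the tool from outside, world axes, zero at the start; "torque": the same for the moment, N m; "opening": finger opening in m.
Only numpy, scipy, OpenCV 4.12 (cv2) and the standard library are available. Lean on these libraries where they do the work, as an engineer would, in place of code of your own. Each camera call takes 0.05 s, during which the arm holds its last target. There are 200 camera calls.

TASK

The shallow wooden parts tray lies upside down on the low plywood stand. Slide it out flat over the stand's front edge (the long edge on the right, as the robot sees it) until it sticks out far enough to get a finger under it, then pick it up there, turn it over and lay it down gently, so that it ends lying flat with its hollow upward, wholly on the stand's top with nothing sticking out past an edge. Do not let the tray drop or slam down, and leave the things around where they are.

Things in the scene. Friction and masses are not known exactly. Their poses are not given: they have to be found in the camera images.
- stand: fixed low plywood stand, 160 mm deep (its x axis) by 200 mm wide (its y axis), its flat top 100 mm above the bench. Origin on the bench under its middle; x points from its front edge (at x = -80 mm, the long edge that looks to the robot's right) to its back edge (x = +80 mm), z up. The space before the front edge is open down to the bench.
- tray_mid (a point): middle (half-way up) of the dark wooden parts tray: a flat board 110 mm (its x axis) by 150 mm (its y axis), 14 mm thick, 0.14 to 0.28 kg, plain on one face; the other face has a rectangular hollow 6 mm deep in its middle, 46 x 86 mm, within a flat rim 32 mm broad on every side. z points out of the plain face: at the start z points up (hollow down, the tray's x roughly along the stand's x); turned over, z points down. It is loose and lies on the stand.
- cup_plaster: bystander: dark open plaster cup, 79 mm wide, 62 mm high, standing behind the stand's back edge; origin under its middle
- jar_white: bystander: white screw-top jar, 68 mm wide, 99 mm high, standing beside the stand on the robot's side; origin under its middle
- tape_roll: bystander: roll of brown tape lying flat, 84 mm wide, 24 mm high, on the bench before the stand's front edge; origin under its middle
- sanding_block: bystander: sanding block, 76 x 104 x 26 mm, lying on the bench between stand and robot; origin under its middle
- marker: bystander: white marker pen with a black cap, 128 mm long, 14 mm thick, lying on the bench just before the stand's front edge and along it; origin under its middle

How it is judged:
By the outcome, as a careful person would: the job done as asked, in the order asked, and still so for the second after the job is handed in, with the robot touching nothing.
It also fails if it takes over 72 s, if anything falls off the work surface, if the arm or the gripper's body presses on something with over 40 N, if the wrist force passes 120 N, or if a joint passes its speed limit or range.

## Working session

There is one attempt and no reset: what is moved stays moved. The work goes in short steps, each a Python script; the robot and the scene stay as the last script left them, time stands still between calls to the robot, and variables do not carry over. Pictures are saved under pics/ and viewed, about 8 in all and at most 12, crops included, and the job is handed in when it is done.

```bash
mkdir -p pics; cat > h.py <<'E'
import numpy as np, cv2
from cell import env, kin, camera, calibration, job
def cam(n):
    c=calibration(n); R=cv2.Rodrigues(np.array(c["rvec"],float))[0]; t=np.array(c["tvec"],float).ravel(); return c,R,t
def ray(n,u,v):
    c,R,t=cam(n); d=np.array([(u-c["cx"])/c["fx"],(v-c["cy"])/c["fy"]]); s=d.copy()
    for _ in range(20): s=d/(1+c["k1"]*(s@s))
    return -R.T@t, R.T@np.array([s[0],s[1],1.])
def onz(n,u,v,z):
    o,d=ray(n,u,v); return o+d*(z-o[2])/d[2]
def depthmap(n,D):
    c,R,t=cam(n); v,u=np.mgrid[0:400,0:640]; d=np.stack([(u-c["cx"])/c["fx"],(v-c["cy"])/c["fy"]],-1); s=d.copy()
    for _ in range(20): s=d/(1+c["k1"]*(s**2).sum(-1,keepdims=True))
    P=np.concatenate([s,np.ones(s.shape[:2]+(1,))],-1)*D[...,None]
    return (P-t)@R
E
python3 - <<'E'
from h import *
for n in("scene","top"):
    p,d=camera(n); cv2.imwrite(f"pics/{n}0.png",p); np.save(f"{n}0.npy",d); c,R,t=cam(n); print(n,c,-R.T@t)
print(env.get_state())
E
```

```text
scene {'fx': 434.53480405081575, 'fy': 434.53480405081575, 'cx': 314.4954092745256, 'cy': 205.13598985804276, 'k1': -0.08207190370237535, 'rvec': array([ 0.70958772, -2.50442448,  1.23671229]), 'tvec': array([0.35407209, 0.33758324, 0.73336665])} [0.08876493 0.5043695  0.71755719]
top {'fx': 477.03785776851544, 'fy': 477.03785776851544, 'cx': 319.4569369109653, 'cy': 202.55594440335668, 'k1': 0.033383902678673825, 'rvec': array([ 2.13845725, -2.10811378,  0.22548678]), 'tvec': array([-0.20278667,  0.51199556,  1.01804071])} [ 0.30413137 -0.18245492  1.10176363]
{'time': 0.1, 'qpos': array([ 1.01690362,  0.47770725,  0.02234388,  1.55636374, -0.01150656,
        1.10928697, -0.08309602]), 'joint_velocities': array([-0.00016777, -0.00098729,  0.00045237, -0.00223356, -0.00054261,
       -0.00113822, -0.00012002]), 'joint_torque': array([ 4.70931031e-03, -5.97757566e+01,  1.61397066e+00, -2.81954563e+01,
        1.29025552e-02,  4.97116489e-03,  3.83423895e-06]), 'tcp_pos': array([ 0.29085995, -0.60865544,  0.30302497]), 'orientation': array([-7.83892546e-04,  9.75258762e-01,  2.21064869e-01, -2.35844099e-04]), 'force': array([-0.56626922,  0.16140785,  0.34320301]), 'torque': array([ 0.03365229,  0.00091783, -0.00553967]), 'opening': 0.08505599572005694}
```

View pics/top0.png

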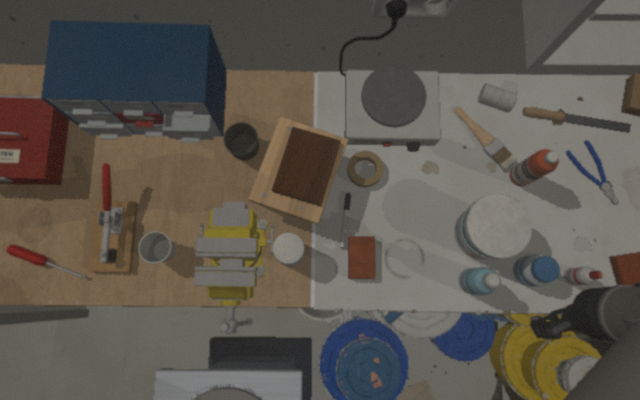

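View pics/scene0.png

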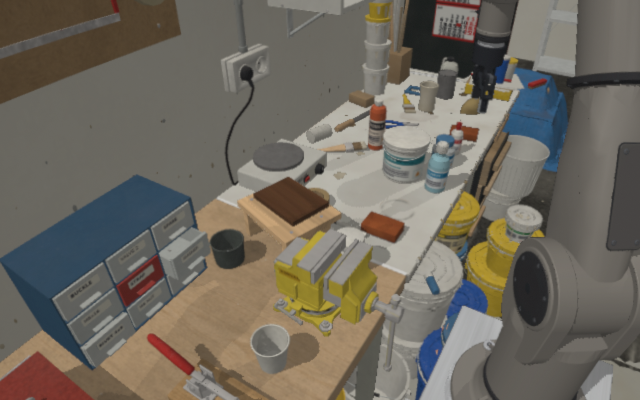

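Top view (up = +x, left = +y): the stand is around (298,170), with the dark tray on it at (310,163). Its front edge is on the right, next to the marker (345,220), tape (365,168) and hot plate (392,105). The jar is at (288,248), the cup at (241,140) and the vise at (230,245). The scene view is partly blocked by the vise. Next I measure.

```bash
cat >> h.py <<'E'
def rectfit(mask,z,n="top"):
    cs,_=cv2.findContours(mask.astype(np.uint8),cv2.RETR_EXTERNAL,cv2.CHAIN_APPROX_NONE)
    c=max(cs,key=cv2.contourArea)[:,0]
    P=np.array([onz(n,u,v,z)[:2] for u,v in c],np.float32)
    return cv2.minAreaRect(P*1000), cv2.boxPoints(cv2.minAreaRect(P*1000))
def tray_stand(p,D):
    X=depthmap("top",D); z=X[...,2]; g=p.astype(int).sum(-1)
    roi=np.zeros(z.shape,bool); roi[100:235,235:380]=1
    k=np.ones((3,3),np.uint8)
    op=lambda m: cv2.morphologyEx(m.astype(np.uint8),cv2.MORPH_OPEN,k)
    t=op(roi&(z>0.08)&(z<0.16)&(g<220)); s=op(roi&(z>0.085)&(z<0.16))
    return X,t,s
E
python3 - <<'E'
from h import *
p=cv2.imread("pics/top0.png"); D=np.load("top0.npy"); X,t,s=tray_stand(p,D)
print("tray z",np.median(X[t>0][:,2])); m=(s>0)&(t==0); print("stand z",np.median(X[m][:,2]))
print("tray",rectfit(t,.114)); print("stand",rectfit(s,.1))
def box(n,u0,u1,v0,v1,lo,hi=1):
    q=X[v0:v1,u0:u1].reshape(-1,3); q=q[(q[:,2]>lo)&(q[:,2]<hi)]; print(n,np.percentile(q,[1,99],0).round(3).tolist())
box("cup",220,262,118,162,.03,.085); box("jar",270,308,228,270,.05); box("tape",345,386,148,190,.012,.05);box("marker",336,352,190,250,.006,.03);box("block",345,378,232,282,.015);box("hot",340,445,65,155,.02);box("vise",190,268,200,305,.02)
print("marker pts",onz("top",348,195,.007),onz("top",342,247,.007))
o=cv2.resize(p[90:290,200:460],None,fx=3,fy=3); 
for mm,c in((t,(0,0,255)),(s,(0,255,0))):
    cs,_=cv2.findContours(cv2.resize(mm[90:290,200:460],None,fx=3,fy=3,interpolation=0),0,1); cv2.drawContours(o,cs,-1,c,1)
cv2.imwrite("pics/m0.png",o)
E
```

```text
tray z 0.11384873482106873
stand z 0.100079257194079
tray (((582.0584716796875, -165.6897735595703), (112.01872253417969, 153.2917022705078), 73.77022552490234), array([[ 492.81302, -198.04533],
       [ 639.99585, -240.88884],
       [ 671.30396, -133.33421],
       [ 524.1211 ,  -90.49071]], dtype=float32))
stand (((579.167724609375, -148.17613220214844), (160.04241943359375, 201.36215209960938), 71.42571258544922), array([[ 458.24152 , -191.9588  ],
       [ 649.115   , -256.0995  ],
       [ 700.09393 , -104.39346 ],
       [ 509.22046 ,  -40.252777]], dtype=float32))
cup [[0.622, -0.051, 0.031], [0.71, 0.038, 0.064]]
jar [[0.376, -0.161, 0.058], [0.439, -0.099, 0.103]]
tape [[0.565, -0.341, 0.013], [0.646, -0.262, 0.028]]
marker [[0.416, -0.268, 0.007], [0.546, -0.244, 0.028]]
block [[0.35, -0.32, 0.017], [0.444, -0.262, 0.031]]
hot [[0.639, -0.468, 0.022], [0.837, -0.245, 0.099]]
vise [[0.295, -0.074, 0.026], [0.505, 0.048, 0.161]]
marker pts [ 0.54312243 -0.26286104  0.007     ] [ 0.42057812 -0.24916627  0.007     ]
```

View pics/m0.png

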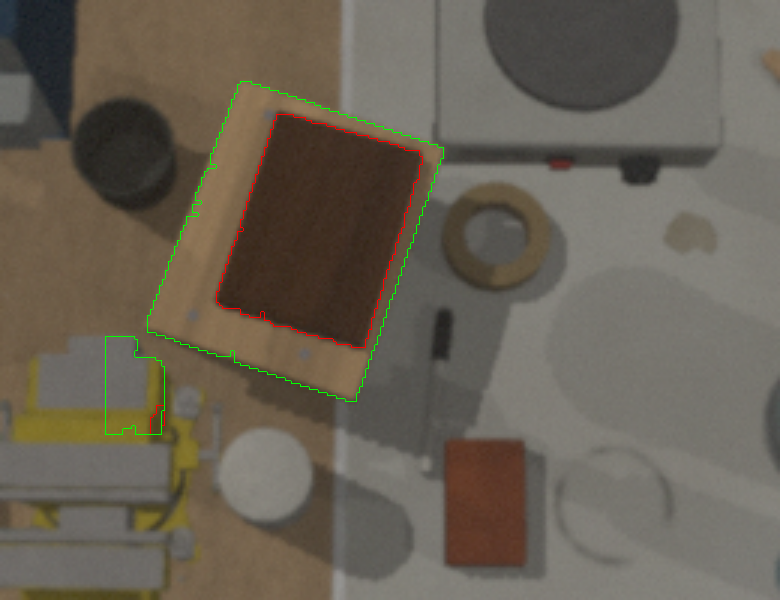

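Tray and stand match their given sizes: tray 112×153 at z 0.114, stand 160×201 at z 0.100. In the stand frame the tray is at x −16, y −8, yaw +2.3°. Plan:
1. Push from the tray's back edge with the fingers pointing down.
2. Grip the overhang with a level tool from the front.
3. Lift, roll 180° on joint 7 and lay it down with the same overhang.
4. Let go and push the tray back in.

First I check reachability.

```bash
cat >> h.py <<'E'
from scipy.spatial.transform import Rotation as Ro
S=np.array([.5792,-.1482]); a=np.deg2rad(71.43); SX=np.array([np.cos(a),np.sin(a),0]); SY=np.array([-np.sin(a),np.cos(a),0]); UP=np.array([0,0,1.])
def W(x,y,z): return np.array([*S,0])+SX*x+SY*y+UP*z      # stand -> world
def Sf(p): d=np.array(p[:2])-S; return np.array([d@SX[:2],d@SY[:2]])
def quat(z,y):
    x=np.cross(y,z); q=Ro.from_matrix(np.stack([x,y,z],1)).as_quat(); return q[[3,0,1,2]]
E
python3 - <<'E'
from h import *
print(env.nose_length)
for s in(1,-1):
    q=quat(-UP,s*SY)
    for x in(.062,-.01,-.1): print("down",s,x,[None if (k:=kin.inverse_kinematics(W(x,-.008,z),q)) is None else k.round(2).tolist() for z in(.18,.27)])
for yaw in(71,60,50,40,30,20,10,0):
    d=np.array([np.cos(np.deg2rad(yaw)),np.sin(np.deg2rad(yaw)),0])
    for s in(1,-1):
        q=quat(d,s*UP)
        tip=W(-.093,0,.107)
        for z in(0,.13):
            k=kin.inverse_kinematics(tip-d*.073+UP*z,q); print(yaw,s,z,None if k is None else k.round(2).tolist())
E
```

```text
0.0726
down 1 0.062 [[0.84, 0.85, -1.19, 1.76, 0.87, 1.16, 2.19], [0.84, 0.7, -1.19, 1.69, 0.69, 1.23, 2.31]]
down 1 -0.01 [[-0.62, 0.94, 1.26, 1.88, -1.01, 1.15, -2.43], [-0.64, 0.76, 1.27, 1.81, -0.79, 1.19, -2.58]]
down 1 -0.1 [[0.03, 0.53, 0.38, 1.85, -0.27, 0.81, -2.92], [-0.49, 0.77, 1.27, 1.81, -0.79, 1.19, -2.43]]
down -1 0.062 [[0.34, 0.55, -0.39, 1.79, 0.27, 0.86, -0.5], [0.35, 0.44, -0.4, 1.72, 0.2, 1.02, -0.44]]
down -1 -0.01 [[0.42, 0.53, -0.33, 1.81, 0.22, 0.84, -0.35], [0.42, 0.42, -0.34, 1.74, 0.16, 1.0, -0.3]]
down -1 -0.1 [[0.51, 0.52, -0.26, 1.81, 0.18, 0.83, -0.16], [0.52, 0.41, -0.28, 1.74, 0.13, 1.0, -0.12]]
71 1 0 [1.34, 1.32, -0.87, 1.51, -0.54, 1.35, 2.25]
71 1 0.13 [1.34, 1.1, -0.85, 1.57, -0.71, 1.42, 2.2]
71 -1 0 [0.93, 1.12, -0.19, 1.55, -1.04, 1.67, -0.5]
71 -1 0.13 [1.2, 1.0, -0.6, 1.58, -0.88, 1.53, -0.8]
60 1 0 [1.43, 1.3, -0.88, 1.66, -0.65, 1.15, 2.34]
60 1 0.13 [1.41, 1.04, -0.85, 1.72, -0.84, 1.25, 2.31]
60 -1 0 [1.0, 1.08, -0.23, 1.69, -1.16, 1.53, -0.43]
60 -1 0.13 [0.96, 0.85, -0.17, 1.75, -1.23, 1.63, -0.55]
50 1 0 [1.53, 1.32, -0.93, 1.79, -0
[... 423 characters left out ...]
.04, -0.73, 0.42, 2.51]
30 1 0.13 [1.81, 1.3, -1.31, 2.11, -1.0, 0.46, 2.51]
30 -1 0 [1.58, 1.26, -0.87, 2.05, -1.33, 0.77, -0.17]
30 -1 0.13 [1.75, 1.17, -1.18, 2.11, -1.21, 0.59, -0.46]
20 1 0 None
20 1 0.13 [0.46, 0.77, 0.43, 2.31, 4.23, 1.79, 2.91]
20 -1 0 [1.85, 1.63, -1.22, 2.16, -1.33, 0.25, 0.01]
20 -1 0.13 [0.46, 0.77, 0.43, 2.31, 4.23, 1.79, -0.23]
10 1 0 [1.86, 1.71, -1.24, 2.27, 3.98, 0.32, -2.1]
10 1 0.13 [0.38, 0.76, 0.43, 2.43, 4.0, 1.79, 2.95]
10 -1 0 [1.86, 1.71, -1.24, 2.27, 3.98, 0.32, 1.04]
10 -1 0.13 [0.38, 0.76, 0.43, 2.43, 4.0, 1.79, -0.19]
0 1 0 [1.82, 1.78, -1.23, 2.36, 3.66, 0.59, -1.73]
0 1 0.13 None
0 -1 0 [1.82, 1.78, -1.23, 2.36, 3.66, 0.59, 1.42]
0 -1 0.13 None
```

```bash
python3 - <<'E'
from h import *
D=np.load("top0.npy"); X=depthmap("top",D); 
# obstacle height grid, 4cm cells (max z) over y -0.2..-0.8, x 0.3..0.9
q=X[D>0].reshape(-1,3)
print("x\\y  "+" ".join(f"{y:4.0f}" for y in np.arange(-22,-82,-4)))
for x in np.arange(.86,.26,-.04):
    r=[]
    for y in np.arange(-.22,-.82,-.04):
        m=(abs(q[:,0]-x)<.02)&(abs(q[:,1]-y)<.02); r.append(np.percentile(q[m,2],95)*1000 if m.any() else -1)
    print(f"{x:.2f} "+" ".join(f"{v:4.0f}" for v in r))
s=env.get_state(); k=s["qpos"].copy(); p0=s["tcp_pos"]; k[5]+=.3; env.goto_joints(k); s=env.get_state(); dp=s["tcp_pos"]-p0
print(dp, np.linalg.norm(dp)/2/np.sin(.15), s["time"])
E
```

```text
x\y   -22  -26  -30  -34  -38  -42  -46  -50  -54  -58  -62  -66  -70  -74  -78
0.86  264  267  250  208  219  302  266  270  272  259  185  108   35    9    9
0.82    3  223  335  338  334  333   65    3    4   45   45    5    4    4    5
0.78    4   64  269   82   82   82   64    3    8   49   50   50   24    4    4
0.74    3   65   81   82   82   81   65  484   12   10   31   35   30   27   26
0.70    3   65   78   81   82   79   65  536  465  467  467  466    4    4    4
0.66  116  100   63   64   63   63   63  595  596  467  467  467    4    3   13
0.62  116  101   26   27    3    4    4  609  595  584   19  161    4    4   11
0.58  116   25   27   26    3    4    3    3    4    4    4  169  148    4    4
0.54  115   15    4    4    4    4    4    4    5  126    3    4    4    4    5
0.50  101   15    3    4    3    5    4  126  128  128  128    5    4    4    4
0.46    3   22   26    4    4    4    4  127  128  128  128   -1    4    4    5
0.42    3   28   29   17    4    4    4  126  128  129  128   69    5    5    5
0.38    3   29   30    5    4    4    4   61  125  126   60   99   99   76  108
0.34    4   26   28    4    4    4    4   99  152  486  467   98   97   71  101
0.30    4    4    4    4    4    4    4  600  580  485    4    5    4    5    4
[-0.03758365  0.06434526  0.01105374] 0.2520534215128125 0.5583
```

Level tool with yaw along the stand's x: the wrist, 0.25 m behind the TCP, would hit the 128 mm bucket at about (0.475, −0.565). So I'll come in diagonally, with the tool at yaw 26.4°, 45° to the stand, near the tray's front corner on the robot side. A roll on joint 7 then turns the tray over with its 150 mm side along the stand's 160 mm depth, and I can square it up afterwards. I push first and check those IK solutions.

```bash
cat >> h.py <<'E'
DN=quat(-UP,-SY)
DG=(SX-SY)/np.sqrt(2)     # diagonal tool direction, level
E
python3 - <<'E'
from h import *
for s in(1,-1):
  for (x,y,z) in((-.092,.037,.107),(-.092,.037,.26),(-.16,.037,.107),(-.16,.037,.26)):
    k=kin.inverse_kinematics(W(x,y,z)-DG*.073,quat(DG,s*UP)); print(s,x,z,None if k is None else k.round(2).tolist())
env.reach(W(.062,-.008,.27),DN)
env.movel(W(.062,-.008,.19),velocity=.12)
hit=env.movel(W(.062,-.008,.155),velocity=.03,stop_force=4); s=env.get_state(); print(hit,s["tcp_pos"],s["force"],s["time"])
z=s["tcp_pos"][2]+.004
env.movel(W(.062,-.008,z),velocity=.05)
env.movel(W(-.005,-.008,z),velocity=.04); s=env.get_state(); print(Sf(s["tcp_pos"]),s["tcp_pos"][2],s["force"],s["time"])
env.movel(W(.03,-.008,z),velocity=.1); env.movel(W(.03,-.008,.28),velocity=.15)
env.reach(W(-.16,.037,.30)-DG*.073,quat(DG,-UP)); s=env.get_state(); print(s["qpos"],s["time"])
for n in("scene","top"):
    p,d=camera(n); cv2.imwrite(f"pics/{n}1.png",p); np.save(f"{n}1.npy",d)
X,t,s=tray_stand(p,d); (c,wh,an),b=rectfit(t,.114); print(Sf(np.array(c)/1000),wh,an)
E
```

```text
1 -0.092 0.107 [1.81, 1.45, -1.07, 2.15, -1.17, 0.49, 2.94]
1 -0.092 0.26 [0.53, 0.71, 0.43, 2.3, 4.42, 1.79, 2.9]
1 -0.16 0.107 [1.89, 1.45, -1.09, 2.05, -0.85, 0.56, 2.62]
1 -0.16 0.26 [1.9, 1.09, -1.18, 2.12, -1.14, 0.68, 2.57]
-1 -0.092 0.107 [1.73, 1.35, -0.97, 2.15, -1.32, 0.62, -0.09]
-1 -0.092 0.26 [1.85, 1.14, -1.25, 2.22, -1.34, 0.54, -0.36]
-1 -0.16 0.107 [1.67, 1.2, -0.79, 2.06, -1.28, 0.87, -0.2]
-1 -0.16 0.26 [1.9, 1.1, -1.18, 2.12, -1.13, 0.68, -0.57]
True [ 0.60637873 -0.09198962  0.1595825 ] [-2.27946697  0.04657066  5.81518585] 4.3583
[-0.00492997 -0.00801654] 0.16358726161854464 [-0.56437574  0.41177995  0.45937966] 6.4333
[ 1.89952125  0.97985963 -1.18220435  2.1217223  -1.2051353   0.74445209
 -0.59872209] 9.5333
[-0.07377495 -0.00687018] (109.55964660644531, 151.43582153320312) 71.77660369873047
```

```bash
python3 - <<'E'
import cv2,numpy as np
a=cv2.imread("pics/top1.png"); b=cv2.imread("pics/scene1.png")
cv2.imwrite("pics/j1.png",np.vstack([cv2.resize(a[90:390,150:590],(660,450))[:,:],cv2.resize(b,(660,412))])[:862] if 0 else cv2.resize(np.hstack([a[60:390,180:580],b[60:390,180:640]]),(800,307)))
E
```

```text
(no output)
```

View pics/j1.png

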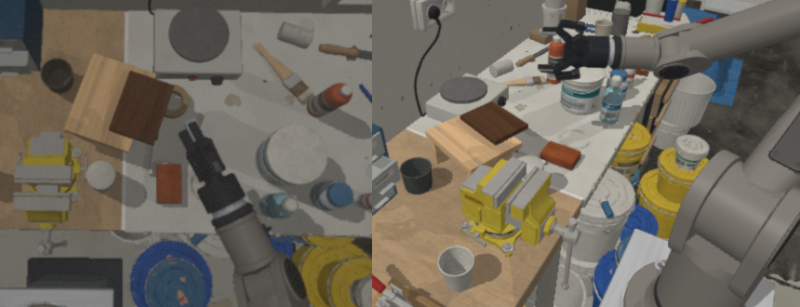

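The tray is out 49 mm, square to within 0.4°, with its centre 6 mm inside the edge. In the left (top) half of the picture the tool is level and pointing diagonally at the tray's near front corner, at about (190,125). I check the clearance under the wrist, then go in and grip.

```bash
python3 - <<'E'
from h import *
D=np.load("top0.npy"); q=depthmap("top",D)[D>0].reshape(-1,3)
for x in np.arange(.34,-.02,-.05):
    print(f"{x:.2f}",[int(np.percentile(q[m,2],90)*1000) if (m:=(abs(q[:,0]-x)<.025)&(abs(q[:,1]-y)<.025)).any() else None for y in np.arange(-.2,-.62,-.05)])
Q=quat(DG,-UP); T=lambda x,y,z: W(x,y,z)-DG*.073
env.grip(.05,80)
env.movel(T(-.165,.038,.107),velocity=.13,stop_force=8); s=env.get_state(); print(s["qpos"].round(2),s["tcp_pos"],s["force"].round(1),s["time"])
h=env.movel(T(-.095,.038,.107),velocity=.06,stop_force=8); s=env.get_state(); print(h,s["qpos"].round(2),s["force"].round(1),s["time"])
p,d=camera("scene"); cv2.imwrite("pics/s2.png",cv2.resize(p[80:280,150:450],(750,500)))
p,d=camera("top"); X,t,_=tray_stand(p,d); cv2.imwrite("pics/t2.png",p)
E
```

```text
0.34 [2, 6, 26, 2, 3, 3, 99, 151, 476]
0.29 [2, 3, 3, 3, 2, 3, 622, 542, 469]
0.24 [-504, -438, -419, -418, 668, 674, 641, 347, 440]
0.19 [-731, -419, -290, -289, -292, -243, -240, -241, -534]
0.14 [-421, -292, -291, -296, -289, -417, -436, -733, -540]
0.09 [-419, -290, -293, -296, -290, -294, -431, -734, -733]
0.04 [-482, -413, -289, -290, -289, -418, None, -733, -733]
-0.01 [-644, -422, -419, None, -417, -423, -731, -731, -728]
[ 1.81  1.32 -0.96  2.05 -1.07  0.7  -0.35] [ 0.42535019 -0.32506663  0.10772383] [ 0.3 -0.  -0.4] 11.7083
False [ 1.8   1.43 -1.05  2.15 -1.19  0.52 -0.18] [ 0.1  1.1 -0.3] 13.025
```

View pics/s2.png

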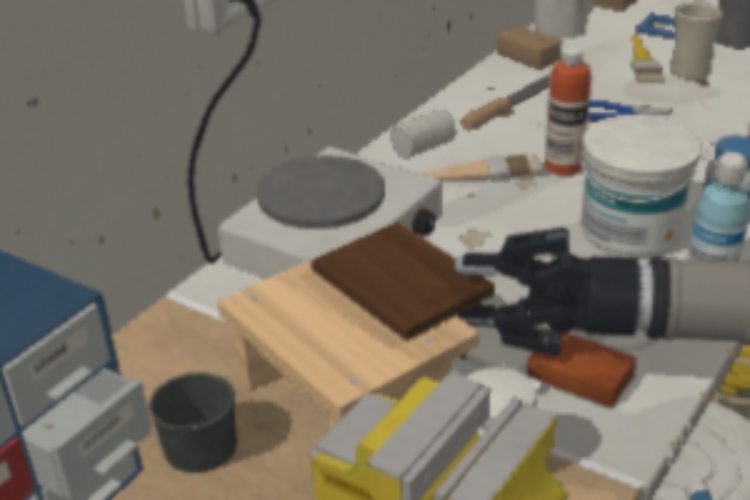

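The upper finger is over the tray's near corner at (470,265) and the lower one under it at (480,310). Nothing else is touched. I grip and lift a little.

```bash
python3 - <<'E'
from h import *
T=lambda x,y,z: W(x,y,z)-DG*.073
env.grip(.0,80); s=env.get_state(); print(s["opening"],s["force"].round(1),s["torque"].round(2),s["time"])
env.movel(T(-.095,.038,.125),velocity=.03); s=env.get_state(); print(s["opening"],s["force"].round(1),s["torque"].round(2))
env.movel(T(-.14,.038,.28),velocity=.12); s=env.get_state(); print(s["opening"],s["qpos"].round(2),s["force"].round(1),s["time"])
Q=quat(DG,UP)
for x in(-.14,-.108,-.115): 
  for z in(.28,.15,.107):
    k=kin.inverse_kinematics(T(x,.021,z),Q); print(x,z,None if k is None else k.round(2).tolist())
p,d=camera("scene"); cv2.imwrite("pics/s3.png",cv2.resize(p[80:280,150:450],(600,400)))
E
```

```text
0.012909132934548014 [-1.1 -1.   0.9] [-0.32  0.78 -0.03] 13.5417
0.012992988587607649 [-0.2  0.1 -3.3] [-0.7  1.6 -0. ]
0.01302929494637683 [ 1.89  1.05 -1.21  2.16 -1.22  0.67 -0.54] [ 0.5  0.2 -2.7] 15.7833
-0.14 0.28 [1.85, 1.04, -1.18, 2.13, -1.25, 0.68, 2.62]
-0.14 0.15 [1.98, 1.68, -1.39, 2.08, -0.1, 0.35, 1.87]
-0.14 0.107 [1.98, 1.75, -1.35, 2.05, -0.02, 0.37, 1.88]
-0.108 0.28 [0.39, 0.74, 0.64, 2.27, 4.39, 1.9, 2.8]
-0.108 0.15 [1.95, 1.69, -1.39, 2.13, -0.11, 0.27, 1.89]
-0.108 0.107 [1.95, 1.76, -1.34, 2.1, -0.04, 0.3, 1.91]
-0.115 0.28 [0.41, 0.74, 0.64, 2.25, 4.39, 1.91, 2.79]
-0.115 0.15 [1.95, 1.69, -1.39, 2.12, -0.11, 0.29, 1.88]
-0.115 0.107 [1.96, 1.76, -1.34, 2.09, -0.03, 0.31, 1.9]
```

View pics/s3.png

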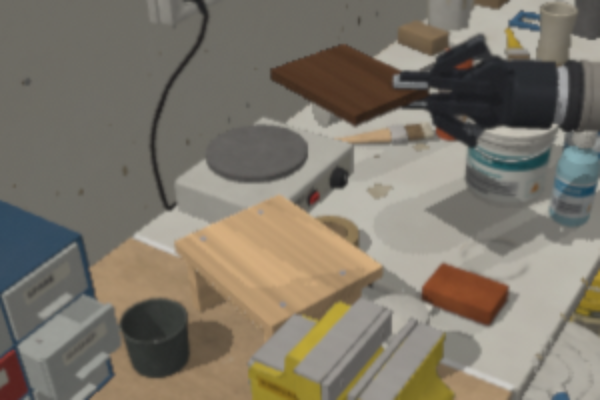

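The tray is held level and firmly. I flip it by joint 7 alone at height, then measure where it is.

```bash
python3 - <<'E'
from h import *
k=env.get_state()["qpos"].copy(); k[6]+=np.pi; env.goto_joints(k)
s=env.get_state(); print(s["opening"],s["qpos"].round(2),s["tcp_pos"],s["force"].round(1),s["time"])
p,d=camera("top"); np.save("top4.npy",d); cv2.imwrite("pics/t4.png",p); X=depthmap("top",d); g=p.astype(int).sum(-1)
m=(X[...,2]>.24)&(X[...,2]<.32)&(p[...,2].astype(int)-p[...,0]>12)&(X[...,1]>-.36)
m=cv2.morphologyEx(m.astype(np.uint8),cv2.MORPH_OPEN,np.ones((3,3),np.uint8)); print(m.sum(),np.percentile(X[m>0][:,2],[5,50,95]))
(c,wh,an),b=rectfit(m,s["tcp_pos"][2]+.007); print(Sf(np.array(c)/1000),wh,an,"tip",Sf(s["tcp_pos"]+DG*.073))
cv2.imwrite("pics/s4.png",cv2.resize(np.hstack([camera("scene")[0][60:280,200:450],p[60:280,200:450]]),(800,352)))
T=lambda x,y,z: W(x,y,z)-DG*.073
for x,y in((-.108,.021),(-.108,.038),(-.125,.021)):
  for z in(.28,.2,.15,.107):
    q=kin.inverse_kinematics(T(x,y,z),quat(DG,UP)); print(x,y,z,None if q is None else q.round(2).tolist())
E
```

```text
0.013034576718107184 [ 1.89  1.05 -1.21  2.16 -1.22  0.67  2.61] [ 0.43313264 -0.30106938  0.27940247] [ 0.4  0.3 -3.2] 18.4833
4816 [0.27870371 0.28525611 0.28808779]
[-0.0945154   0.01608521] (149.28929138183594, 112.11913299560547) 71.43960571289062 tip [-0.13980854  0.03816037]
-0.108 0.021 0.28 [1.85, 1.09, -1.26, 2.18, -1.3, 0.57, 2.68]
-0.108 0.021 0.2 [1.81, 1.24, -1.16, 2.16, -1.25, 0.55, 2.81]
-0.108 0.021 0.15 [1.79, 1.33, -1.09, 2.13, -1.22, 0.55, 2.88]
-0.108 0.021 0.107 [1.77, 1.4, -1.04, 2.1, -1.18, 0.56, 2.92]
-0.108 0.038 0.28 [1.88, 1.08, -1.26, 2.2, -1.29, 0.58, 2.69]
-0.108 0.038 0.2 [1.84, 1.24, -1.15, 2.19, -1.25, 0.56, 2.82]
-0.108 0.038 0.15 [1.81, 1.33, -1.09, 2.16, -1.21, 0.56, 2.88]
-0.108 0.038 0.107 [1.8, 1.4, -1.03, 2.13, -1.17, 0.56, 2.93]
-0.125 0.021 0.28 [1.86, 1.07, -1.23, 2.15, -1.26, 0.62, 2.64]
-0.125 0.021 0.2 [1.81, 1.22, -1.13, 2.13, -1.21, 0.59, 2.76]
-0.125 0.021 0.15 [1.79, 1.31, -1.07, 2.11, -1.18, 0.59, 2.83]
-0.125 0.021 0.107 [1.77, 1.38, -1.01, 2.08, -1.15, 0.6, 2.88]
```

View pics/s4.png

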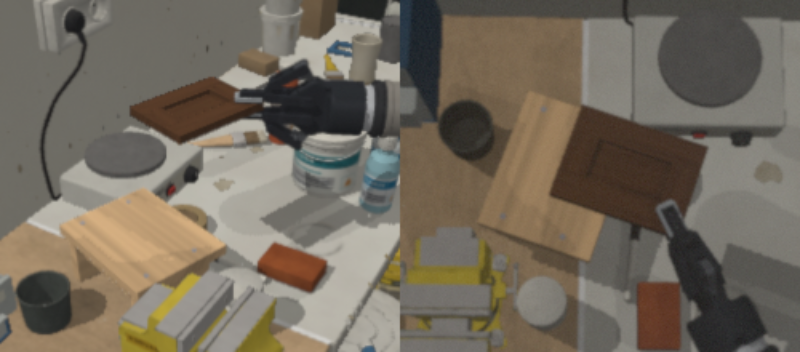

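The tray is flipped, hollow up and square to the stand, with its centre at tip + (45,−22) mm. I lay it down gently with its centre at stand (−65, 0), let go, back out and look.

```bash
python3 - <<'E'
from h import *
T=lambda x,y,z: W(x,y,z)-DG*.073
env.movel(T(-.110,.022,.20),velocity=.12); env.movel(T(-.110,.022,.118),velocity=.08)
h=env.movel(T(-.110,.022,.1025),velocity=.015,stop_force=4); s=env.get_state(); print(h,s["tcp_pos"],s["qpos"].round(2),s["force"].round(1),s["torque"].round(2),s["time"])
env.grip(.03); s=env.get_state(); print(s["force"].round(1),s["opening"])
zc=s["tcp_pos"][2]; env.grip(.045)
env.movel(s["tcp_pos"]-SX*.07,velocity=.08); s=env.get_state(); print(s["force"].round(1))
env.movel(s["tcp_pos"]+UP*.17,velocity=.15); s=env.get_state(); print(s["time"])
p,d=camera("top"); cv2.imwrite("pics/t5.png",p); np.save("top5.npy",d); X,t,_=tray_stand(p,d); print("z",np.percentile(X[t>0][:,2],[5,50,95])); (c,wh,an),b=rectfit(t,.114); print(Sf(np.array(c)/1000),wh,an)
for x in(-.16,-.08,-.05): 
  for sg in (1,-1): 
    k=kin.inverse_kinematics(W(x,0,.167),quat(-UP,sg*SY)); print(x,sg,None if k is None else k.round(2).tolist())
cv2.imwrite("pics/s5.png",cv2.resize(np.hstack([camera("scene")[0][60:280,200:450],p[60:280,200:450]]),(800,352)))
E
```

```text
True [ 0.45796675 -0.27796385  0.10689017] [ 1.78  1.42 -1.05  2.1  -1.15  0.55  2.89] [ 0.1 -0.5  2.6] [-0.12  0.24 -0.08] 21.3667
[ 0.1 -0.1  0.1] 0.029999190172913314
[-0.6 -0.4  0.2]
24.2833
z [0.10632764 0.11309492 0.11664114]
[-0.0656035   0.00098156] (148.94424438476562, 112.87074279785156) 71.80927276611328
-0.16 1 [1.04, 0.69, -0.87, 1.79, 0.63, 0.97, 2.72]
-0.16 -1 [0.11, 0.56, 0.42, 1.86, -0.3, 0.79, 0.36]
-0.08 1 [0.89, 0.66, -0.84, 1.82, 0.61, 0.94, 2.6]
-0.08 -1 [0.04, 0.53, 0.32, 1.88, -0.23, 0.77, 0.16]
-0.05 1 [0.83, 0.66, -0.83, 1.82, 0.59, 0.93, 2.56]
-0.05 -1 [-0.02, 0.53, 0.33, 1.88, -0.24, 0.77, 0.12]
```

View pics/s5.png

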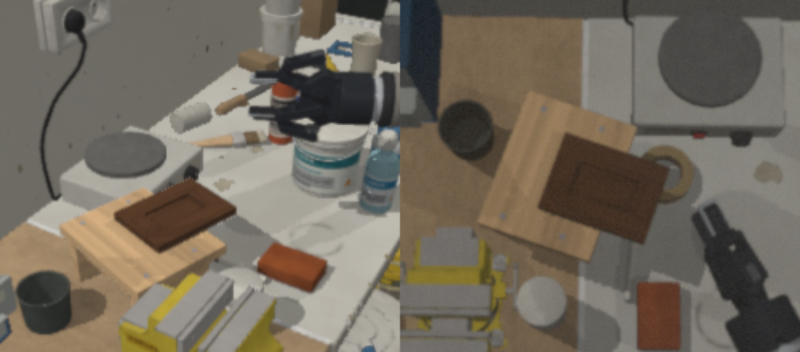

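The tray lies flat, hollow up, centre at (−66, +1), square to 0.4°. It sticks out 60 mm at the front, at about (655,200) in the right half. Nothing else has moved. Now I push it home from its front edge with the two fingers.

```bash
cat >> h.py <<'E'
def measure(tag):
    p,d=camera("top"); cv2.imwrite(f"pics/{tag}.png",p); X,t,s=tray_stand(p,d); (c,wh,an),b=rectfit(t,.114)
    print(tag,Sf(np.array(c)/1000).round(4),wh,an,"corners",[Sf(q/1000).round(4).tolist() for q in b]); return p
E
python3 - <<'E'
from h import *
s=env.get_state(); env.movel(s["tcp_pos"]+UP*.05,velocity=.15); env.grip(.06)
env.reach(W(-.18,.0,.27),quat(-UP,SY)); print(env.get_state()["qpos"].round(2))
env.movel(W(-.18,.001,.172),velocity=.12,stop_force=8)
h=env.movel(W(-.16,.001,.172),velocity=.06,stop_force=8)
env.movel(W(-.092,.001,.172),velocity=.04); s=env.get_state(); print(h,s["force"].round(1),s["tcp_pos"],s["time"])
env.movel(W(-.12,.001,.172),velocity=.1); env.movel(W(-.2,.001,.27),velocity=.15)
measure("t6"); print(env.get_state()["time"])
E
```

```text
[ 1.17  0.62 -1.04  1.7   0.58  1.16  2.79]
False [-1.1  0.6  0.3] [ 0.54896135 -0.2351363   0.17202952] 30.0083
t6 [-0.0095  0.0005] (149.31288146972656, 111.77617645263672) 71.42156982421875 corners [[-0.0841, 0.0564], [-0.0841, -0.0553], [0.0652, -0.0554], [0.0652, 0.0564]]
31.4833
```

Tray and stand are measured by the same camera, so it needs another 9.5 mm. I push by that much and check both outlines again.

```bash
python3 - <<'E'
from h import *
env.movel(W(-.12,.001,.172),velocity=.15); env.movel(W(-.1,.001,.172),velocity=.06)
env.movel(W(-.0825,.001,.172),velocity=.03); print(env.get_state()["force"].round(1))
env.movel(W(-.12,.001,.172),velocity=.1); env.movel(W(-.2,.001,.30),velocity=.15)
env.reach(W(-.3,.05,.32),quat(-UP,SY))
p=measure("t7"); print(env.get_state()["time"])
X,t,s=tray_stand(p,camera("top")[1]); print("z",np.percentile(X[t>0][:,2],[5,50,95]))
q=camera("scene")[0]
cv2.imwrite("pics/v7.png",np.hstack([cv2.resize(p[100:240,230:390],(480,420)),cv2.resize(q[160:270,220:342],(310,420))]))
E
```

```text
[ 0.7 -0.1  0.8]
t7 [0.0017 0.0008] (151.03395080566406, 111.16522216796875) 71.44270324707031 corners [[-0.0738, 0.0564], [-0.0738, -0.0548], [0.0773, -0.0547], [0.0772, 0.0564]]
39.5667
z [0.10601536 0.11276688 0.11641086]
```

View pics/v7.png

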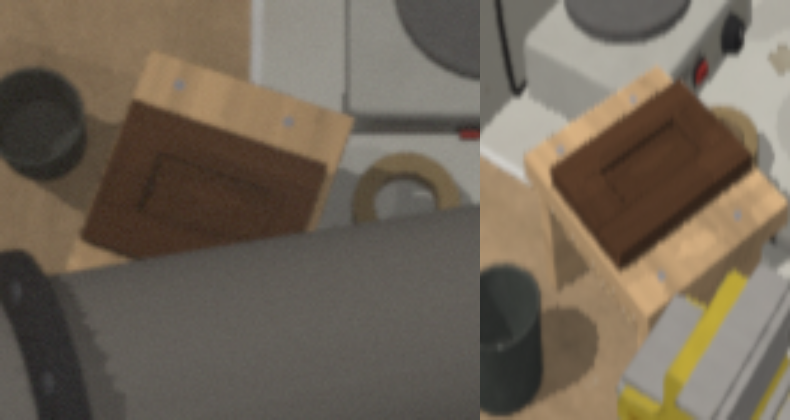

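The arm hides part of the view and the back margin looks small. I go to the start pose and measure the tray and stand edges cleanly.

```bash
python3 - <<'E'
from h import *
env.goto_joints([1.017,.477,.022,1.555,-.011,1.109,-.083]); print(env.get_state()["time"])
p,d=camera("top"); X,t,s=tray_stand(p,d); s[:,:]*=1; cv2.imwrite("pics/t8.png",p)
s[215:,:262]=0
for n,m,z in(("tray",t,.114),("stand",s,.1)):
    (c,wh,an),b=rectfit(m,z); print(n,Sf(np.array(c)/1000).round(4),wh,an)
# edge profile along stand x at several y: colour brightness at z planes
g=p.astype(float).sum(-1); c,R,tv=cam("top")
def proj(P):
    q=R@P+tv; q=q[:2]/q[2]; q=q*(1+c["k1"]*(q@q)); return q[0]*c["fx"]+c["cx"],q[1]*c["fy"]+c["cy"]
for y in(-.04,0,.04):
    for z in(.114,.1):
        xs=np.arange(-.095,.096,.001); uv=np.float32([proj(W(x,y,z)) for x in xs]); v=cv2.remap(g.astype(np.float32),uv[None,:,0],uv[None,:,1],1)[0]; r=cv2.remap((p[...,2].astype(np.float32)-p[...,0]),uv[None,:,0],uv[None,:,1],1)[0]
        print(y,z,"front",v[:30:2].astype(int).tolist(),"back",v[-30::2].astype(int).tolist())
cv2.imwrite("pics/v8.png",cv2.resize(p[105:225,235:375],(700,600),interpolation=cv2.INTER_CUBIC))
E
```

```text
41.475
tray [0.0009 0.0014] (152.86180114746094, 112.86870574951172) 71.82073974609375
stand [ 0. -0.] (160.0352325439453, 201.24114990234375) 71.4018783569336
-0.04 0.114 front [238, 243, 249, 250, 246, 247, 238, 241, 240, 236, 221, 185, 155, 146, 145] back [147, 142, 140, 143, 156, 202, 243, 261, 269, 268, 274, 268, 262, 263, 267]
-0.04 0.1 front [236, 245, 243, 245, 249, 248, 243, 237, 238, 237, 235, 188, 162, 149, 145] back [147, 146, 148, 147, 148, 149, 168, 200, 226, 247, 262, 270, 275, 261, 257]
0 0.114 front [271, 273, 272, 270, 272, 270, 265, 252, 245, 234, 215, 180, 149, 136, 138] back [143, 143, 138, 131, 147, 176, 193, 193, 190, 185, 187, 194, 185, 178, 166]
0 0.1 front [271, 267, 267, 271, 274, 270, 263, 251, 241, 233, 224, 181, 151, 147, 144] back [146, 139, 141, 149, 141, 145, 167, 192, 190, 183, 193, 186, 187, 190, 184]
0.04 0.114 front [272, 270, 269, 274, 275, 269, 263, 260, 242, 240, 223, 183, 160, 155, 153] back [128, 134, 136, 138, 158, 197, 242, 265, 268, 265, 269, 270, 271, 268, 267]
0.04 0.1 front [277, 274, 277, 272, 272, 272, 269, 255, 244, 240, 238, 182, 158, 147, 148] back [138, 139, 137, 132, 137, 153, 185, 238, 262, 266, 274, 277, 274, 274, 266]
```

View pics/v8.png

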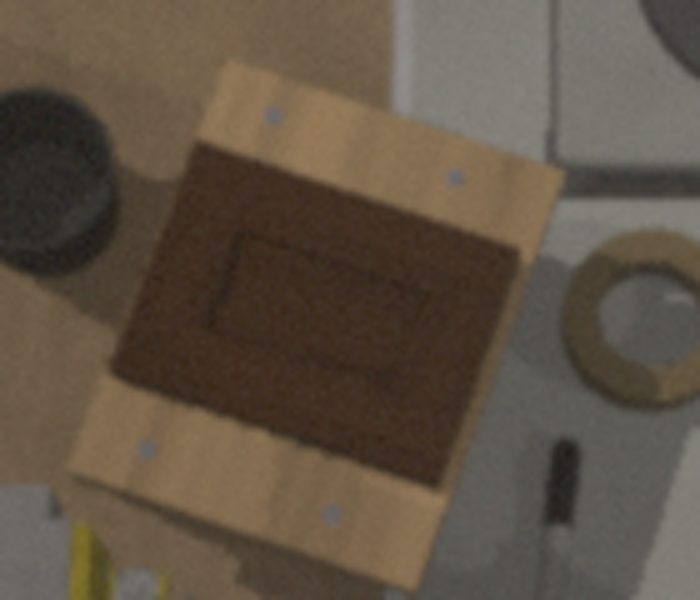

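The tray spans x −73.5 to +75.7 mm on the stand, so about 6 mm is free in front and 4 mm behind, and over 40 mm on each side. The hollow faces up and its top is at z 0.113. I do a quick numeric check on the bystanders, then hand in.

```bash
python3 - <<'E'
from h import *
a=cv2.imread("pics/top0.png"); b=cv2.imread("pics/t8.png")
for n,(u0,u1,v0,v1) in dict(cup=(222,262,120,162),jar=(270,308,230,268),tape=(346,386,150,190),block=(345,378,234,282),marker=(336,354,190,250)).items():
    d=cv2.absdiff(a,b)[v0:v1,u0:u1].max(-1); print(n,"changed px share",(d>40).mean().round(3))
s=env.get_state(); print(s["force"].round(1),s["time"]); job.job_done()
E
```

```text
cup changed px share 0.0
jar changed px share 0.0
tape changed px share 0.0
block changed px share 0.0
marker changed px share 0.0
[-0.1 -1.1 -0.1] 41.525
the job is handed in; nothing more can be done
```

The tray now lies flat on the stand with its hollow up, wholly on the top, and the job is handed in at 41.5 s.

**What I did:**
- I slid the tray out flat, 49 mm past the front edge, by pushing its back edge with two fingers.
- I gripped the overhang near its corner on the robot's side, with one finger under it. The tool came in diagonally because the wrist would have hit the white bucket on a square approach.
- I lifted it, turned it over with joint 7 and laid it down until the force changed by 4 N. Then I let go and pushed it fully onto the stand.

**Last checks:**
- **Position:** the tray's 150 mm side now runs along the stand's 160 mm depth, a quarter turn from how it started. It spans x −73.5 to +75.7 mm, so about 6 mm is free in front, 4 mm behind, and over 40 mm on each side. The camera calibration is good to about 2 mm, so the back margin is the tight one.
- **Surroundings:** the cup, jar, tape, sanding block and marker show no change between the first and last pictures, and the arm is back at its start pose, clear of everything.

**Disagreements:**
- Both pushes came out about 3 mm off the robot's own coordinates along the stand's x. That fits a small camera-to-robot offset, so I did the final centring from the tray and stand as seen by the same camera.
- The last outline fit gave the tray as 153 × 113 mm, about 3 mm too big each way. I took the front and back margins from edge profiles instead.

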